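# Open the tube cooler with its press lever

### The arm

A 6-joint arm with a two-finger parallel gripper is mounted at the origin on the work surface. World frame = base frame: x ahead of the robot, y to its left, z up, the work surface at z = 0. Lengths are in m, angles in rad, forces in N, time in s.
With the tool pointing down it reaches from about 0.375 to 0.975 m from the base axis. Payload 3.8 kg.
Tool frame: the origin (TCP) lies on the mounting face of the last link; the fingertips stand 173 mm ahead of it and the grasp point (between the pads) lies 155 mm ahead of it; z points along the fingers, y is the direction in which the jaws open and shut (so a half turn about z gives the same grasp; the last joint's range is limited). The gripper opens to 85 mm and grips with 20 to 120 N. Pads are 22 mm wide; open, the fingers measure 114 mm over their backs; the gripper's body (76 mm by 85 mm) begins 54 mm behind the grasp point. The pads swing forward as they close: fully open they stand 13 mm farther back than shut.
Start: joints at [1.27, 0.264, 1.604, -0, 1.274, -0.037], TCP at [0.176, 0.652, 0.405] pointing down, gripper open.
Joint ranges: [-2.63, 2.63], [-0.94, 2.18], [0.31, 2.57], [-1.31, 4.45], [0, 2.66], [-2.55, 2.55]. Speed limits (rad/s): [2.57, 2.57, 3.14, 3.14, 3.14, 3.14].

### API

Orientations are given as a rotation vector (axis times angle).
In Python, from workcell import bot gives the robot as it stands.
- The arm moves only by the shell command python3 -m jog 'ROWS' [FORCE]. ROWS is JSON, a list that holds one entry, the list of rows, each a list of 7 numbers: the closure, from 0 (fully open) to 1 (shut), then the shift along the tool's x, y, z in cm, then the turn, a rotation vector about the tool's x, y, z in rad. A call has 1 to 12 rows; each row is the pose to reach, as a shift and turn from the pose commanded when the call began, along the tool's axes at that moment; what a row does not reach only later rows make up. A row lasts 1/8 s, in which the tool goes at most 62.5 mm and 10.7 degrees, less where a joint would pass 70% of its speed; a pose out of reach is approached as far as the arm can. A call with a gripper value outside its range is refused whole. The fingers move at their own pace and stop on an object; FORCE is the grip in N (left out, the last holds). Time passes only in rows, so rows that repeat a pose let the fingers close. It gives the time, the measured TCP pose, the force and the opening at its end, in the units of the state.
- bot.read_state(): the state, without advancing time (a new reading comes with each control period).
- bot.read_camera(name): name is "scene" or "top" or "wrist"; returns the picture (384x512x3 uint8, red, green, blue); there is no depth.
- bot.camera_model(name): a dict with "intrinsics" (3x3 intrinsics, pixels), "rvec" (rotation vector, rad) and "tvec" (3), from world to camera coordinates, as OpenCV has them. Camera axes: x right, y down, z forward; pixel columns grow to the right and rows downward; lengths in m; the calibration is good to about 2 mm. A picture is of the moment at which its call begins: read the wrist's pose just before it. camera_model takes no time and is no camera call; for the wrist camera it gives the pose at the moment of the call.
- bot.finish_job(): hands the job in, once; it reports no verdict.
The state is a dict: "time": time; "q": joint angles; "joint_vel": joint speeds; "joint_torque": joint torques, N m; "tool_pos": TCP position; "tcp_rot": TCP orientation; "wrist_force": force on the tool from outside, world axes, zero at the start; "torque": the same for the moment, N m; "width": opening from 0.0 (shut) to 1.0 (fully open).
Only numpy, scipy, OpenCV 4.12 (cv2) and the standard library are available. Lean on these libraries where they do the work, as an engineer would, in place of code of your own. Each camera call takes 0.05 s, during which the arm holds its last target.

### The job

Open the heavy lid of the tube cooler and keep it open for a colleague: first push the sliding catch aside as far as it goes, so that the lid is free, then press the pad at the long end of the lever all the way down, so that its short end raises the lid. Finish while still holding the lever down with the fingers. The lid is raised by the lever alone, never by the robot's hand, and the bottle, the tip box and the tube rack stay standing where they are.

Things in the scene. Friction and masses are not known exactly. Their poses are not given: they have to be found in the camera images.
- cooler: Fixed white tube cooler, box 160 (x) x 180 (y) x 90 mm high, flat aluminium lid (top 107 mm high; hinge along the +y edge, free edge at -y). Lever beside the +x wall, catch at the middle of the -y wall, on a rail reaching y = -122 mm, 64 to 76 mm high. Origin: centre of the underside, z up; its yaw varies. Directions in these notes are its own axes.
- lid (a joint): Lid angle (rad): 0 shut, grows as the free edge rises, about 0.47 with the lever right down. 0.8 to 1.6 kg, falls shut by itself. A tongue on its free edge lies under the catch plate; a tab on its +x side, 58 mm from the hinge, rests over the lever's short end.
- lever (a joint): Lever angle (rad): about 0 at rest, 0.45 at its stop; under 0.05 while the catch is on. Steel bar 250 x 20 x 8 mm along y; pivot axle along x at (98, -30, 100) mm of the cooler. Short end (+y, 62 mm) is under the lid's tab; long end (-y) is free, slopes up and carries the pad. 2 to 9 N down on the pad raises the lid; let go, it swings back.
- lever_pad (a point): Centre of the top face of the black rubber pad on the lever's long end, the place to press. Pad 42 (x) x 44 (y) x 8 mm; at rest it slopes 0.17 rad, up towards -y. At rest at (98, -216, 142) mm of the cooler; at the stop about 84 mm lower, at (98, -215, 58) mm, moving nearly straight down.
- catch (a joint): Travel of the sliding steel catch (m): 0 to 0.012 at the start (lid held shut), 0.042 at its end stop (lid free); grows as it slides towards the cooler's -x. It stays where it is left; sliding it takes 2 to 3 N.
- catch_tab (a point): Middle of the top edge of the catch's upright thumb tab: steel plate 8 (x) x 26 (y) x 52 mm tall, top 163.5 mm above the bench; at (-15, -120, 163.5) mm of the cooler when the catch reads 0. Push its broad +x face towards -x. The lever bar runs 90 mm or more away on the +x side; the lid's edge is 16 mm from the tab, its top 56 mm below the tab's top.
- bottle: Loose white bottle with a screw cap, 40 mm across, 85 mm high, upright. Origin: centre of its underside. Leave alone.
- tipbox: Loose blue pipette tip box with a clear cover, 75 by 50 mm, 65 mm high. Origin: centre of its underside. Leave alone.
- rack: Loose red tube rack with eight blue-capped tubes, 60 by 120 mm, 71 mm high. Origin: centre of its underside. Leave alone.

How it is judged:
On the way, in this order (a step that is already met when the one before it is completed fails the run):
1. the catch is pushed to the end of its travel while the lid is still shut (value of joint catch above 0.034 m and value of joint lid below 0.05 rad), for 0.2 s.
2. the lever is pressed down by the fingers and the lid is up (value of joint lever above 0.38 rad and value of joint lid above 0.34 rad and contact force between the fingers and lever above 1 N), for 0.3 s.
At the end, for the whole second after the job is handed in: Catch 34 mm or more along its 42 mm travel; fingers press the lever (over 1 N) and hold it at 0.38 rad or more of 0.45; lid at 0.34 to 0.6 rad with under 1 N between it and the robot; bottle, tip box and rack upright (0.2 rad) and within 25 mm of where they stood (all of step 2 and value of joint catch above 0.034 m and contact force between each of the arm, the fingers and lid below 1 N and value of joint lid below 0.6 rad and distance of each of bottle, tipbox, rack from where it was at the start of the episode below 0.025 m and angle between each of bottle, tipbox, rack's own z axis and vertical below 0.2 rad); the arm keeps its last pose, push and grip.
It fails at once if the robot raises the lid itself instead of using the lever (value of joint lid above 0.06 rad and contact force between any of the fingers, the arm and lid above 2 N).
It fails at once if the bottle is moved, knocked over or picked up (distance of bottle from where it was at the start of the episode above 0.03 m or angle between bottle's own z axis and vertical above 0.35 rad).
It fails at once if the pipette tip box is moved, knocked over or picked up (distance of tipbox from where it was at the start of the episode above 0.03 m or angle between tipbox's own z axis and vertical above 0.35 rad).
It fails at once if the tube rack is moved, knocked over or picked up (distance of rack from where it was at the start of the episode above 0.03 m or angle between rack's own z axis and vertical above 0.35 rad).
It also fails if it takes over 38 s, if anything falls off the work surface, if the arm or the gripper's body presses on something with over 40 N, if the wrist force passes 120 N, or if a joint passes its speed limit or range.

## Working session

There is one attempt and no reset: what is moved stays moved. The work goes in short steps, Python scripts to look and compute and a shell command to move; the robot and the scene stay as the last step left them, time stands still between calls to the robot, and variables do not carry over. Pictures are saved under pics/ and viewed, and the job is handed in when it is done.

```bash
ls; mkdir -p pics; python3 - <<'E'
from workcell import bot
import cv2
s=bot.read_state(); print({k:s[k] for k in s})
for n in ("scene","top","wrist"):
    im=bot.read_camera(n); cv2.imwrite(f"pics/{n}0.png",im[:,:,::-1])
E
```

```text
pics
{'time': 0.0, 'q': array([ 1.27012111e+00,  2.64794949e-01,  1.60534805e+00, -5.61717014e-06,
        1.27368875e+00, -3.69501290e-02]), 'joint_vel': array([-1.15564383e-03, -3.04174233e-04,  6.82109927e-05,  1.10525828e-03,
       -8.02194793e-04,  2.63639270e-03]), 'joint_torque': array([ 1.36259066e-03, -5.15119600e+01, -3.67311859e+01,  2.90738535e-04,
        1.29206452e-02,  2.06574470e-05]), 'tool_pos': array([0.17589666, 0.65134061, 0.40334743]), 'tcp_rot': array([-0.41300735, -3.11395038,  0.00346818]), 'wrist_force': array([ 0.92831601, -0.3664544 , -0.53866714]), 'torque': array([-0.0099901 ,  0.01266951, -0.03507212]), 'width': 1.0053975837405618}
```

View pics/scene0.png

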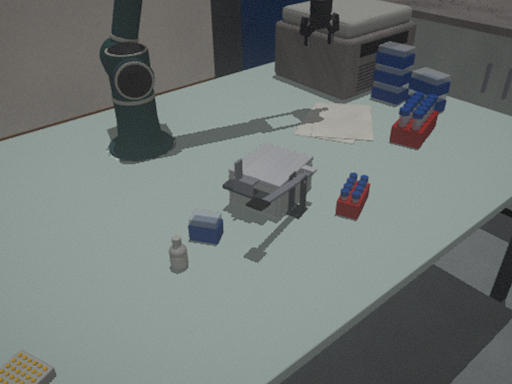

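View pics/top0.png

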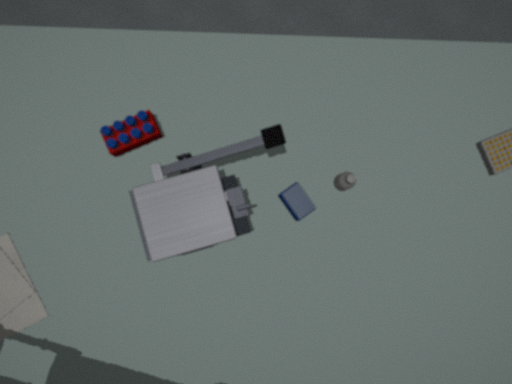

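View pics/wrist0.png

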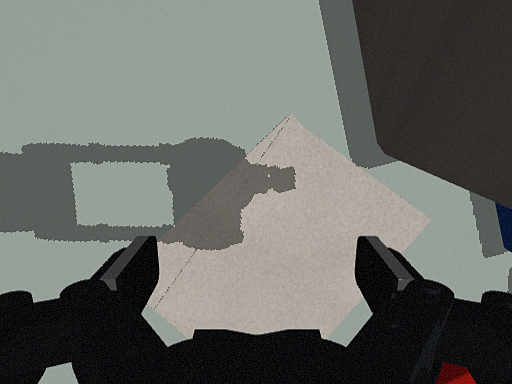

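The top view shows the lid (corners near (133,186), (218,167), (236,238), (152,260)), the pad at (273,137) and the catch tab near (247,206). The rack is at (130,132), the tip box at (297,201) and the bottle at (345,180). Next I'll enlarge it and measure.

```bash
cat > h.py <<'E'
import numpy as np, cv2
from workcell import bot
def ray(n,uv,m=None):
    m=m or bot.camera_model(n); K=np.array(m["intrinsics"]); R=cv2.Rodrigues(np.array(m["rvec"],float))[0]; t=np.array(m["tvec"],float).ravel()
    d=R.T@np.linalg.solve(K,[uv[0],uv[1],1.]); return -R.T@t,d
def onz(n,uv,z):
    c,d=ray(n,uv); return c+d*(z-c[2])/d[2]
def tri(a,b):
    A=np.zeros((3,3));B=np.zeros(3)
    for n,uv in (a,b):
        c,d=ray(n,uv);d=d/np.linalg.norm(d);P=np.eye(3)-np.outer(d,d);A+=P;B+=P@c
    return np.linalg.solve(A,B)
def proj(n,p):
    m=bot.camera_model(n); return cv2.projectPoints(np.array(p,float).reshape(-1,1,3),np.array(m["rvec"],float),np.array(m["tvec"],float),np.array(m["intrinsics"],float),None)[0].reshape(-1,2)
E
python3 - <<'E'
import cv2
from h import *
im=cv2.imread("pics/top0.png"); c=im[95:275,90:370]; cv2.imwrite("pics/topc.png",cv2.resize(c,None,fx=2.8,fy=2.8,interpolation=2))
im=cv2.imread("pics/scene0.png"); c=im[140:280,150:380]; cv2.imwrite("pics/scenec.png",cv2.resize(c,None,fx=3.4,fy=3.4,interpolation=2))
im=cv2.imread("pics/top0.png")
g=cv2.cvtColor(im,cv2.COLOR_BGR2GRAY)
pad=(g<45).astype('uint8'); pad[:50]=0
n,l,st,ce=cv2.connectedComponentsWithStats(pad)
for i in range(1,n):
    if st[i,4]>20: print('dark',st[i],ce[i])
hsv=cv2.cvtColor(im,cv2.COLOR_BGR2HSV)
lid=((g>150)&(hsv[:,:,1]<25)).astype('uint8')
n,l,st,ce=cv2.connectedComponentsWithStats(lid)
for i in range(1,n):
    if st[i,4]>100:
        print('lid',st[i],ce[i]); ct=cv2.findContours((l==i).astype('uint8'),0,2)[0][0]; print(cv2.minAreaRect(ct))
for z in (0,.107): print([onz("top",p,z).round(3) for p in((133,186),(218,167),(236,238),(152,260))])
print(onz("top",(273,137),.142),onz("top",(247,206),.16),onz("top",(130,132),.07),onz("top",(297,201),.06),onz("top",(345,180),.08))
E
```

```text
dark [ 102  112   61   44 1159] [132.84987058 134.01035375]
dark [262 125  23  24 392] [272.73214286 136.72704082]
dark [178 154  13   6  35] [183.6        156.48571429]
dark [189 165  12   6  34] [194.76470588 167.5       ]
dark [222 179  14   8  57] [227.98245614 182.12280702]
dark [280 195  18  25  58] [288.36206897 207.4137931 ]
dark [234 221   8  14  30] [236.56666667 228.16666667]
[array([0.574, 0.263, 0.   ]), array([0.623, 0.068, 0.   ]), array([0.458, 0.023, 0.   ]), array([0.405, 0.213, 0.   ])]
[array([0.565, 0.235, 0.107]), array([0.608, 0.062, 0.107]), array([0.462, 0.022, 0.107]), array([0.415, 0.192, 0.107])]
[ 0.66626856 -0.04859762  0.142     ] [0.52557302 0.0016699  0.16      ] [0.68511985 0.25553202 0.07      ] [ 0.54299223 -0.1099444   0.06      ] [ 0.58926061 -0.21111698  0.08      ]
```

View pics/topc.png

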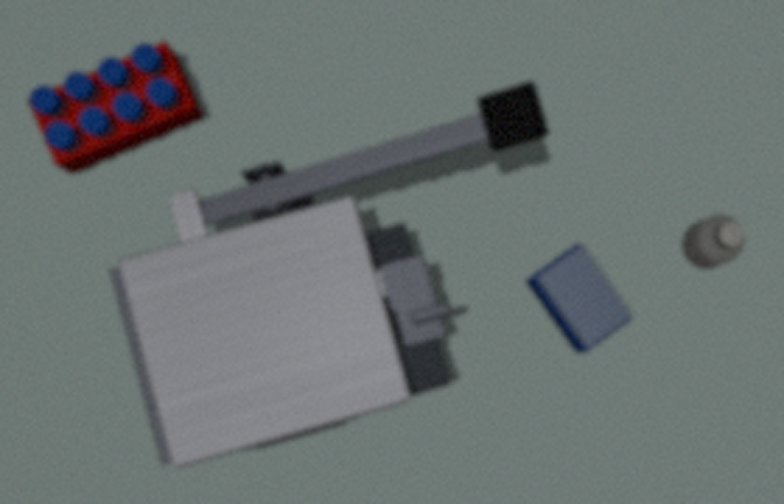

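View pics/scenec.png

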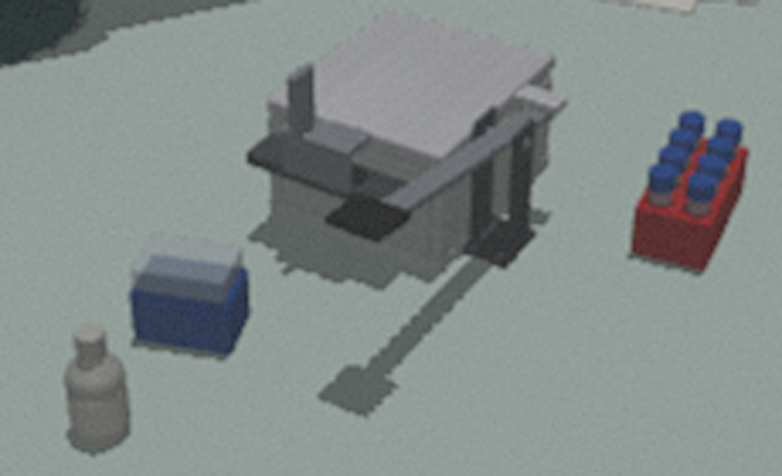

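```bash
python3 - <<'E'
from h import *
c=lambda u,v:(u/2.8+90-.3,v/2.8+95-.3)
cs=[onz("top",c(*p),.107)[:2] for p in((122,262),(354,200),(409,396),(168,464))]
print(np.round(cs,4)); 
A,B,C,D=cs
for a,b in((A,B),(D,C),(D,A),(C,B)): print(np.linalg.norm(b-a),np.arctan2(*(b-a)[::-1]))
# lever bar line, z varies little
p1=onz("top",c(203,212),.09)[:2]; p2=onz("top",c(484,127),.13)[:2]; d=p1-p2; print('lever yaw',np.arctan2(-d[0],d[1]))
for yaw in(.23,.25,.27):
    R=np.array([[np.cos(yaw),-np.sin(yaw)],[np.sin(yaw),np.cos(yaw)]])
    pad=onz("top",(272.7,136.7),.14)[:2]; o=pad-R@[.098,-.216]
    print(yaw,'o',o,'lid corners in c',[(R.T@(q-o)).round(4) for q in cs])
    for p in((413,320),(466,309)):
        print('tab',[ (R.T@(onz("top",c(*p),z)[:2]-o)).round(4) for z in(.11,.1635)])
    P=onz("scene",(150+300/3.4,140+68/3.4),.1635); print('tab scene',P,R.T@(P[:2]-o))
    Q=onz("scene",(150+368/3.4,140+218/3.4),.142); print('pad scene',Q,R.T@(Q[:2]-o))
print('box',[onz("scene",p,0).round(2) for p in((275,85),(345,92),(415,55))],'base',onz("scene",(140,150),0))
E
```

```text
[[0.5602 0.2346]
 [0.6096 0.0661]
 [0.4656 0.0226]
 [0.4139 0.1962]]
0.17556086209303592 -1.2851260383728502
0.18111258648675385 -1.2814481002273996
0.15124084355367898 0.2568490022477837
0.1505166343560871 0.29359073989848455
lever yaw 0.28715989398741165
0.23 o [0.52263664 0.13982421] lid corners in c [array([0.0581, 0.0837]), array([ 0.0679, -0.0916]), array([-0.0823, -0.1011]), array([-0.093 ,  0.0797])]
tab [array([-0.0285, -0.1157]), array([-0.0304, -0.1154])]
tab [array([-0.0288, -0.1555]), array([-0.0307, -0.1527])]
tab scene [0.52784656 0.00656594 0.1635    ] [-0.02530717 -0.13093685]
pad scene [ 0.68020729 -0.05794517  0.142     ] [ 0.10833427 -0.22848397]
0.25 o [0.51890642 0.13689356] lid corners in c [array([0.0642, 0.0845]), array([ 0.0704, -0.091 ]), array([-0.08  , -0.0976]), array([-0.0871,  0.0834])]
tab [array([-0.0264, -0.1132]), array([-0.0284, -0.1128])]
tab [array([-0.0275, -0.153 ]), array([-0.0294, -0.1502])]
tab scene [0.52784656 0.00656594 0.1635    ] [-0.02358136 -0.12848788]
pad scene [ 0.68020729 -0.05794517  0.142     ] [ 0.10808254 -0.22868815]
0.27 o [0.51523556 0.1338889 ] lid corners in c [array([0.0702, 0.0851]), array([ 0.0729, -0.0905]), array([-0.0776, -0.094 ]), array([-0.0811,  0.0871])]
tab [array([-0.0243, -0.1107]), array([-0.0263, -0.1103])]
tab [array([-0.0262, -0.1505]), array([-0.0281, -0.1476])]
tab scene [0.52784656 0.00656594 0.1635    ] [-0.02180692 -0.12607392]
pad scene [ 0.68020729 -0.05794517  0.142     ] [ 0.10782677 -0.22888725]
box [array([-0.1,  0.7,  0. ]), array([0.15, 0.86, 0.  ]), array([0.06, 1.49, 0.  ])] base [ 0.0366422  -0.02556272  0.        ]
```

```bash
python3 - <<'E'
from h import *
im=cv2.imread("pics/scene0.png"); g=cv2.cvtColor(im,cv2.COLOR_BGR2GRAY)
print(g[196:212,244:276])
print('pad tri',tri(("top",(272.7,136.7)),("scene",(150+368/3.4,140+214/3.4))))
yaw=.283;R=np.array([[np.cos(yaw),-np.sin(yaw)],[np.sin(yaw),np.cos(yaw)]])
o=onz("top",(272.7,136.7),.14)[:2]-R@[.098,-.216]; print(o)
W=lambda x,y,z:[*(o+R@[x,y]),z]
pts=[W(*p) for p in((-.08,-.09,.107),(.08,-.09,.107),(.08,.09,.107),(-.08,.09,.107),(-.023,-.107,.1635),(-.023,-.133,.1635),(-.023,-.133,.111),(.077,-.194,.138),(.119,-.194,.138),(.119,-.238,.146),(.077,-.238,.146),(-.05,-.122,.076),(.05,-.122,.076))]
for n in("top","scene"):
    q=proj(n,pts); a=cv2.imread(f"pics/{n}0.png"); u0,v0=(q.min(0)-30).astype(int);u1,v1=(q.max(0)+30).astype(int)
    a=a[v0:v1,u0:u1]; s=4 if a.shape[1]*4<=800 else 3.5; a=cv2.resize(a,None,fx=s,fy=s,interpolation=2)
    for p in q: cv2.circle(a,tuple(int(round(k)) for k in (p+.5-[u0,v0])*s),3,(0,255,0),-1)
    print(a.shape); cv2.imwrite(f"pics/ov_{n}.png",a[:600,:800])
T=cv2.Rodrigues(np.array(bot.read_state()["tcp_rot"]))[0]; print(T.round(3))
E
```

```text
[[ 85  74  63  57  62  62  67  70  73  63  63  66  64  67  71  66  69  69
   73  70  67  80  96 110 113 113 112 112 111 112 111 111]
 [ 97  96  85  75  74  67  55  59  56  56  51  58  52  63  64  64  69  70
   64  78  90 102 110 117 111 111 110 111 115 113 108  98]
 [ 93  92  96  92  95  89  79  71  57  51  56  53  56  51  53  53  59  69
   89 106 106 114 113 111 111 110 112 112 114  99  87  79]
 [ 97  97  95  98  95  98  92  64  54  48  50  47  48  45  52  48  48  54
   77  90  97 111 115 111 110 110 112 109  96  82  74  84]
 [ 97  95  96  99  98  95  71  48  49  54  53  48  51  54  51  51  49  47
   46  46  64  77  84  95 110 113 103  89  82  70  85  96]
 [ 97  96  96  90  79  66  53  48  53  48  49  50  49  53  48  53  52  50
   53  49  48  47  51  62  82  88  78  75  86  87  94  96]
 [ 93  99  94  68  55  48  53  52  51  49  55  52  53  48  51  52  52  44
   55  48  54  51  52  49  53  56  56  84  97  99  97  91]
 [ 95  86  67  55  46  52  55  50  51  49  55  51  50  52  48  53  55  54
   52  49  50  52  48  50  47  41  63  90  98  95  95  95]
 [101  79  45  48  51  47  49  50  5
[... 499 characters left out ...]
95  94  96  97  99 100  94  90  76  59  49  49  42  49  51  47  52  50
   50  44  54  74  92  98  96  96  94  94  96  97  97  95]
 [ 98  94  93  98  96 100 101 100  96  91  80  78  64  45  45  49  49  47
   56  74  81  93  96  98  92  94  98  94  96  95 100  93]
 [ 98  95  99  94  96  96  98  95  97  97 100  97  90  83  77  60  48  53
   76  86  92  93  95  95  96  94  92  97  95  94  94  92]
 [ 97  96  95  97  94  95  94  95 100  98  98  99  95 100  96  89  86  84
   95  99  96  93  95  90  99  96  96  91  95  97  97  94]]
pad tri [ 0.66859375 -0.04843263  0.13457934]
[0.51288202 0.13189675]
(693, 756, 3)
(504, 584, 3)
[[-0.965  0.261 -0.001]
 [ 0.261  0.965 -0.002]
 [ 0.    -0.002 -1.   ]]
```

View pics/ov_top.png

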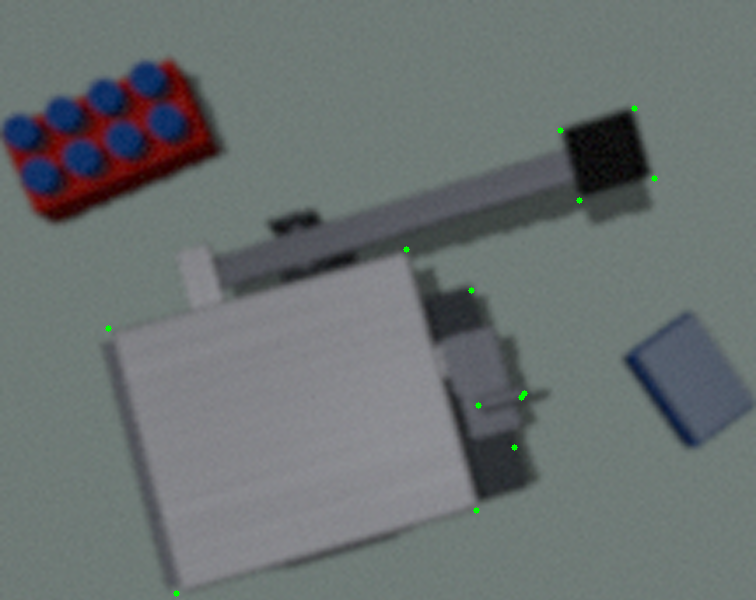

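View pics/ov_scene.png

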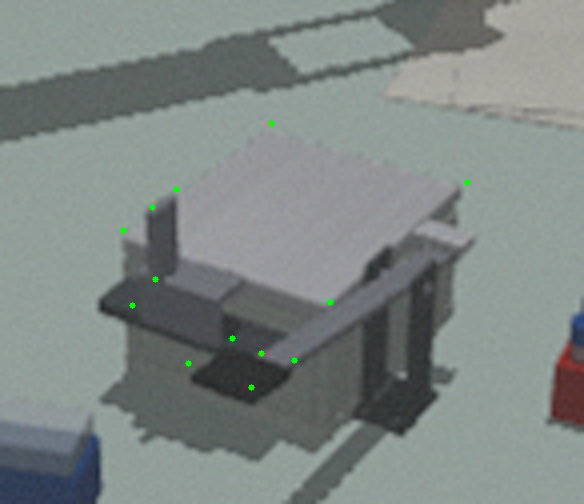

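The cooler is at about (0.513, 0.132) with yaw 0.283, and the lid and tab agree with it to a few mm. The catch is at about 8 mm. I'll shut the gripper and move above the +x side of the tab.

```bash
python3 -m jog '[[[1,-5,-4.5,0,0,0,-0.1],[1,-10,-9,0,0,0,-0.2],[1,-15,-13.5,0,0,0,-0.3],[1,-20,-18,0,0,0,-0.4],[1,-25,-22.7,0,0,0,-0.548],[1,-30,-27.3,0,0,0,-0.548],[1,-35,-32,0,0,0,-0.548],[1,-40,-36.5,0,0,0,-0.548],[1,-45,-41,0,0,0,-0.548],[1,-50,-45.7,0,0,0,-0.548],[1,-55,-50.2,0,0,0,-0.548],[1,-55,-50.2,0,0,0,-0.548]]]' 40
python3 - <<'E'
from h import *
s=bot.read_state(); print(s["time"],s["q"],s["tool_pos"],cv2.Rodrigues(s["tcp_rot"])[0].round(3))
for n in ("top","wrist"): cv2.imwrite(f"pics/{n}1.png",bot.read_camera(n)[:,:,::-1])
E
```

```text
time: 1.65
tool_pos: [0.5768, 0.0215, 0.4045]
tcp_rot: [-0.444, 3.11, 0.0]
wrist_force: [0.9, -0.1, 0.1]
width: -0.001
1.65 [-6.00485032e-03  8.01193226e-02  1.81797752e+00  1.34537986e-04
  1.24348486e+00 -1.86024441e+00] [0.57681081 0.02145895 0.40450539] [[-0.96 -0.28  0.  ]
 [-0.28  0.96  0.  ]
 [-0.    0.   -1.  ]]
```

View pics/wrist1.png

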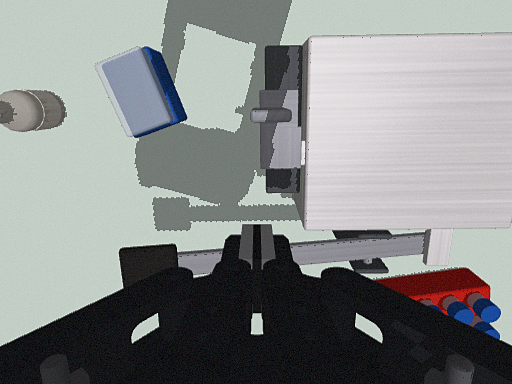

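The wrist picture shows the tab's top at about (250–291, 115) and the lid square to the image, so the yaw is right. The pad is at (120–178, 245+).

```bash
python3 - <<'E'
from h import *
yaw=.283;R=np.array([[np.cos(yaw),-np.sin(yaw)],[np.sin(yaw),np.cos(yaw)]]);o=np.array([.5129,.1319])
for uv,z in (((252,115),.1635),((290,115),.1635),((270,109),.1635),((270,121),.1635),((310,36),.107),((305,229),.107),((120,248),.146),((177,245),.138)):
    p=onz("wrist",uv,z); print(uv,p.round(4),(R.T@(p[:2]-o)).round(4))
print('tcp c',R.T@(bot.read_state()["tool_pos"][:2]-o))
a=cv2.imread("pics/wrist1.png")[60:200,210:330]; cv2.imwrite("pics/w1c.png",cv2.resize(a,None,fx=4,fy=4,interpolation=2))
E
```

```text
(252, 115) [5.257e-01 5.000e-04 1.635e-01] [-0.0244 -0.1297]
(290, 115) [0.5191 0.0234 0.1635] [-0.0243 -0.1059]
(270, 109) [0.5191 0.0103 0.1635] [-0.028  -0.1185]
(270, 121) [0.5261 0.0124 0.1635] [-0.0207 -0.1184]
(310, 36) [0.4609 0.0263 0.107 ] [-0.0794 -0.0869]
(305, 229) [0.6091 0.0711 0.107 ] [ 0.0754 -0.0852]
(120, 248) [ 0.6489 -0.0687  0.146 ] [ 0.0745 -0.2306]
(177, 245) [ 0.6386 -0.0288  0.138 ] [ 0.0759 -0.1894]
tcp c [ 0.03117037 -0.12648429]
```

View pics/w1c.png

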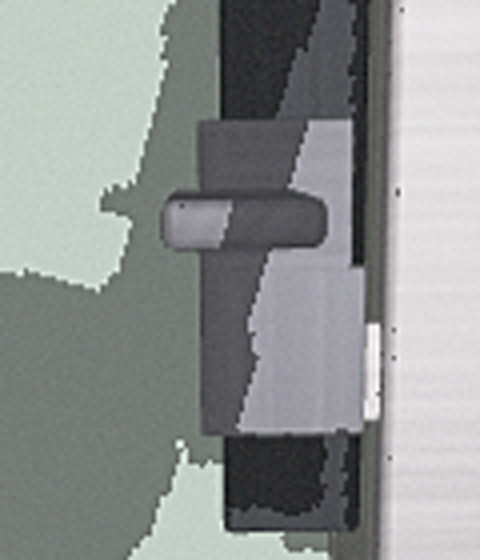

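```bash
python3 -m jog '[[[1,0,0.5,5,0,0,0],[1,0,0.5,9.8,0,0,0],[1,0,0.5,9.8,0,0,0],[1,2,0.5,9.8,0,0,0],[1,3.5,0.5,9.8,0,0,0],[1,4.3,0.5,9.8,0,0,0],[1,4.8,0.5,9.8,0,0,0],[1,5.3,0.5,9.8,0,0,0],[1,5.8,0.5,9.8,0,0,0],[1,6.2,0.5,9.8,0,0,0],[1,6.6,0.5,9.8,0,0,0],[1,6.6,0.5,9.8,0,0,0]]]'
python3 - <<'E'
from h import *
s=bot.read_state(); print(s["time"],s["wrist_force"],s["tool_pos"])
cv2.imwrite("pics/w2.png",bot.read_camera("wrist")[:,:,::-1])
E
```

```text
time: 3.25
tool_pos: [0.5108, 0.0098, 0.3064]
tcp_rot: [0.444, -3.109, -0.0]
wrist_force: [1.0, -0.2, -0.6]
width: 0.001
3.25 [ 1.02530827 -0.21436518 -0.58559594] [0.51081796 0.00976465 0.30635459]
```

View pics/w2.png

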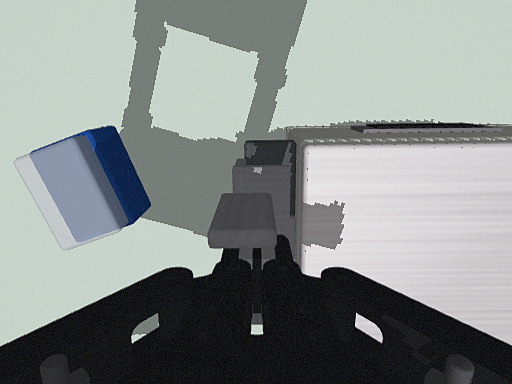

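The fingers are against the tab and it is partway along. I'll keep pushing in small steps until the force rises.

```bash
python3 -m jog '[[[1,0.3,0,0,0,0,0],[1,0.6,0,0,0,0,0],[1,0.8,0,0,0,0,0],[1,1,0,0,0,0,0]]]'
python3 -m jog '[[[1,0.2,0,0,0,0,0],[1,0.4,0,0,0,0,0]]]'
python3 - <<'E'
from h import *
cv2.imwrite("pics/w3.png",bot.read_camera("wrist")[:,:,::-1])
cv2.imwrite("pics/t3.png",cv2.resize(bot.read_camera("top")[95:275,90:370,::-1],None,fx=2.8,fy=2.8,interpolation=2))
E
```

```text
time: 3.8
tool_pos: [0.5038, 0.0079, 0.3069]
tcp_rot: [-0.442, 3.101, 0.002]
wrist_force: [16.8, 6.5, -10.8]
width: -0.002
time: 4.05
tool_pos: [0.5023, 0.0074, 0.3072]
tcp_rot: [-0.44, 3.093, 0.003]
wrist_force: [27.2, 10.8, -16.6]
width: -0.007
```

View pics/w3.png

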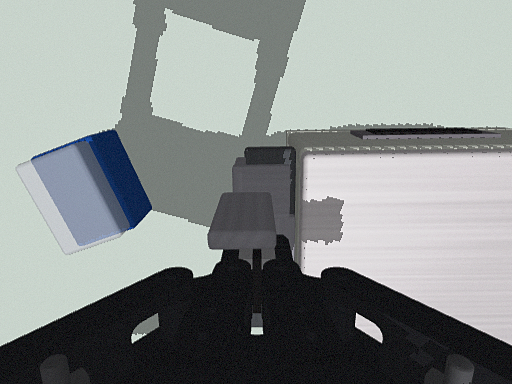

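The wrist force rose to about 27 N at roughly 42 mm of travel, so the catch is on its end stop. Now I'll back off, rise and move over the pad.

```bash
python3 -m jog '[[[1,-0.6,0,0,0,0,0],[1,-2.5,0,0,0,0,0],[1,-3,0,-3,0,0,0],[1,-4,0,-6,0,0,0],[1,-8,-3,-6,0,0,0],[1,-12,-6,-6,0,0,0],[1,-14.5,-9.3,-6,0,0,0],[1,-14.5,-9.3,-6,0,0,0],[1,-14.5,-9.3,-6,0,0,0]]]'
python3 - <<'E'
from h import *
cv2.imwrite("pics/w4.png",bot.read_camera("wrist")[:,:,::-1])
cv2.imwrite("pics/t4.png",cv2.resize(bot.read_camera("top")[95:275,90:370,::-1],None,fx=2.8,fy=2.8,interpolation=2))
cv2.imwrite("pics/s4.png",cv2.resize(bot.read_camera("scene")[120:280,150:380,::-1],None,fx=3.4,fy=3.4,interpolation=2))
yaw=.283;R=np.array([[np.cos(yaw),-np.sin(yaw)],[np.sin(yaw),np.cos(yaw)]]);o=np.array([.5129,.1319])
s=bot.read_state();print('tcp c',R.T@(s["tool_pos"][:2]-o),s["tool_pos"],s["wrist_force"])
E
```

```text
time: 5.28
tool_pos: [0.6629, -0.0425, 0.3657]
tcp_rot: [0.444, -3.108, -0.001]
wrist_force: [0.0, 0.5, -0.5]
width: -0.002
tcp c [ 0.09498819 -0.20870399] [ 0.66238775 -0.0419779   0.36653974] [ 0.04422271  0.0217887  -0.08930407]
```

View pics/w4.png

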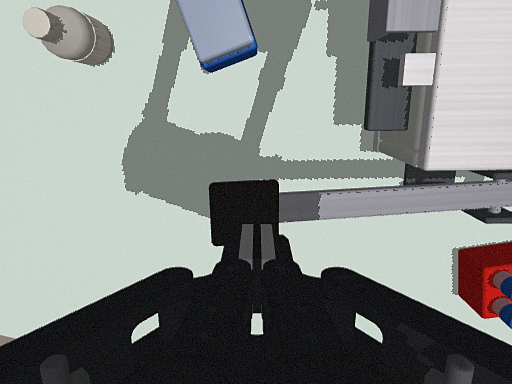

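View pics/s4.png

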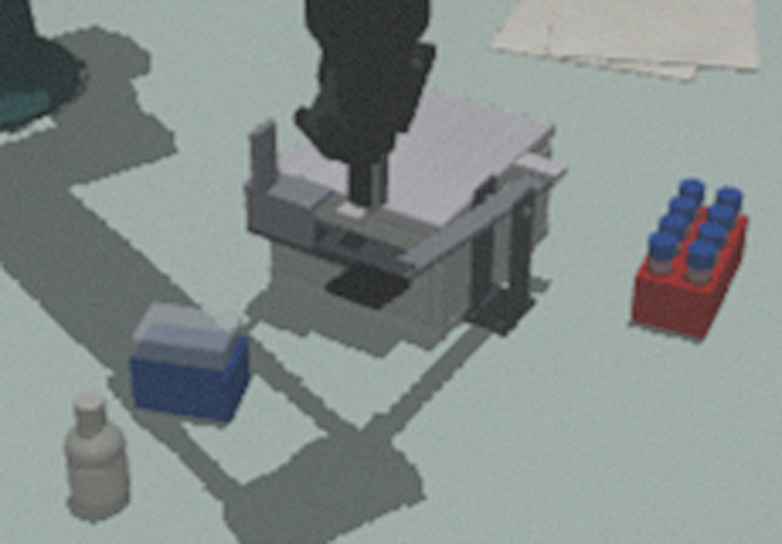

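The catch is at its end with the tongue clear. The pad spans (210–279, 181–246) under the fingers, and the loose objects are unmoved. Now the offset from fingers to pad.

```bash
python3 - <<'E'
from h import *
yaw=.283;R=np.array([[np.cos(yaw),-np.sin(yaw)],[np.sin(yaw),np.cos(yaw)]]);o=np.array([.5129,.1319])
s=bot.read_state();tc=R.T@(s["tool_pos"][:2]-o);print(tc)
for dz in(0,-.008):
  for uv,z in(((210,183),.146),((278,181),.138),((212,246),.146)):
    print(uv,(R.T@(onz("wrist",uv,z+dz)[:2]-o)).round(4))
tip=s["tool_pos"]-[0,0,.173]; print(proj("wrist",[tip]))
E
```

```text
[ 0.09498819 -0.20870399]
(210, 183) [ 0.078  -0.2364]
(278, 181) [ 0.0786 -0.1953]
(212, 246) [ 0.1189 -0.2366]
(210, 183) [ 0.08   -0.2376]
(278, 181) [ 0.0806 -0.1948]
(212, 246) [ 0.1226 -0.2377]
[[256.23199742 243.10293195]]
```

```bash
python3 -m jog '[[[1,-0.5,-0.8,0,0,0,0],[1,-0.5,-0.8,3,0,0,0],[1,-0.5,-0.8,5,0,0,0],[1,-0.5,-0.8,6,0,0,0],[1,-0.5,-0.8,7,0,0,0],[1,-0.5,-0.8,8,0,0,0],[1,-0.5,-0.8,9,0,0,0],[1,-0.5,-0.8,10,0,0,0],[1,-0.5,-0.8,11,0,0,0],[1,-0.5,-0.8,12,0,0,0],[1,-0.5,-0.8,12.6,0,0,0],[1,-0.5,-0.8,13,0,0,0]]]'
```

```text
time: 6.92
tool_pos: [0.6701, -0.0484, 0.2361]
tcp_rot: [0.445, -3.109, -0.001]
wrist_force: [-0.4, 2.3, 4.8]
width: 0.001
```

```bash
python3 -m jog '[[[1,0,0,0.4,0,0,0],[1,0,0,0.7,0,0,0],[1,0,0,1,0,0,0],[1,0,0,1.2,0,0,0],[1,0,0,1.2,0,0,0]]]'
python3 - <<'E'
from h import *
cv2.imwrite("pics/w5.png",bot.read_camera("wrist")[:,:,::-1])
cv2.imwrite("pics/t5.png",cv2.resize(bot.read_camera("top")[95:275,90:370,::-1],None,fx=2.8,fy=2.8,interpolation=2))
cv2.imwrite("pics/s5.png",cv2.resize(bot.read_camera("scene")[120:280,150:380,::-1],None,fx=3.4,fy=3.4,interpolation=2))
s=bot.read_state();print(s["time"],s["tool_pos"],s["wrist_force"])
E
```

```text
time: 7.55
tool_pos: [0.6704, -0.0487, 0.2306]
tcp_rot: [-0.445, 3.11, 0.001]
wrist_force: [-13.2, 4.3, 31.8]
width: -0.002
7.7 [ 0.67040219 -0.04864449  0.23060118] [-12.7612861    3.19720726  31.18061585]
```

View pics/s5.png

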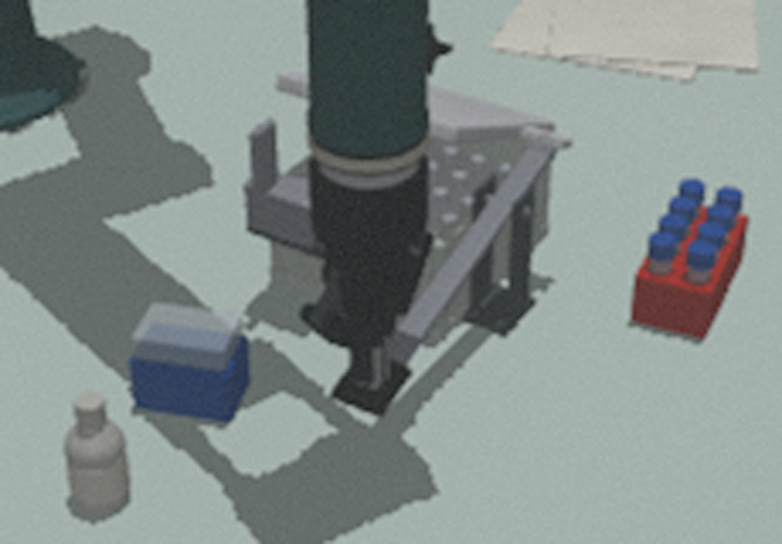

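View pics/w5.png

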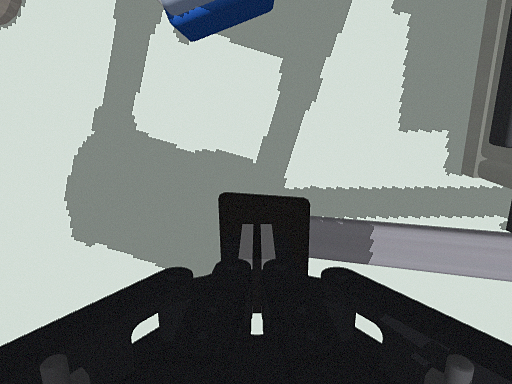

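View pics/t5.png

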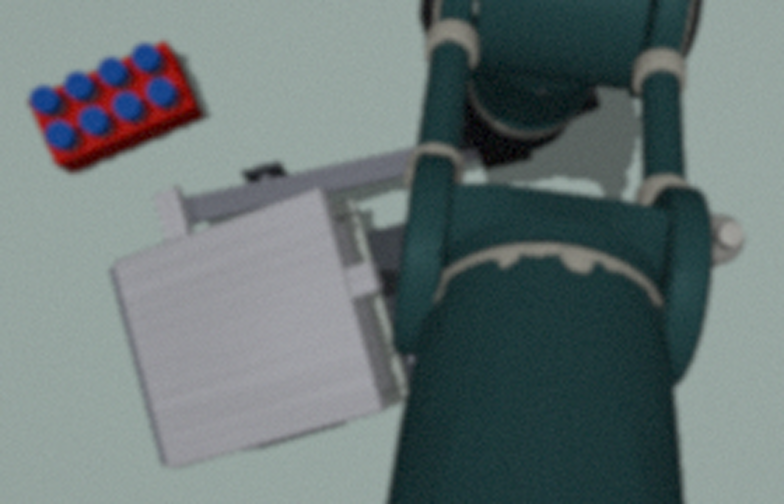

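The fingertips are at z = 0.058 m, where the pad should be at the stop, pressing with a steady 31 N or so. The lid is visibly up and clear of the arm. The catch is at its end and the bottle, tip box and rack haven't moved, so I'm handing in.

```bash
python3 - <<'E'
from h import *
print(bot.finish_job()); s=bot.read_state();print(s["time"],s["tool_pos"],s["wrist_force"])
E
```

```text
the job is handed in; nothing more can be done
None
the job is handed in; nothing more can be done
```

The lid is open and I handed the job in at about 7.7 s, with the closed fingers still holding the lever down; no verdict was reported.

- **Catch:** I pushed it towards the cooler's -x until the wrist force rose to about 27 N at the end stop. That is roughly 42 mm of travel by my estimate. A later picture shows the catch clear of the tongue.
- **Lever:** I pressed the pad down to its stop. My last reading had the fingertips at about z = 0.058 m, which matches the given pad height there, with a steady 31 N or so upward and 13 N sideways.
- **Lid and loose objects:** The last pictures show the lid up and no contact with the arm, though the arm hides part of the lid in both views. The bottle, tip box and rack were standing where they started. I judged all this by eye and did not measure the lid angle.
- **Disagreements:** The top and wrist cameras differed by 3–5 mm on where the cooler is along its y axis, and by up to 2 mm along x. The pad's resting height triangulated about 7 mm lower than stated. I used the wrist-camera values for the final offset over the pad.

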